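# Tighten the vial clamp until its ratchet knob slips

## Robot

A 6-joint arm with a two-finger parallel gripper is mounted at the origin on a cart in front of the work surface, level with it; the furniture and walls round the work are solid. World frame = base frame: x ahead of the robot, y to its left, z up, the work surface at z = 0. Lengths are in mm, angles in rad, forces in N, time in s.
With the tool pointing down it reaches from about 325 to 875 mm from the base axis. Payload 4.4 kg.
Tool frame: the origin (TCP) lies on the centre line of the jaws, within the pads' length; the fingertips stand ahead of it and the grasp point (between the pads) lies 6 mm ahead of it (ctrl.tcp_to_tips is the z of the fingertips in the tool frame, in mm); z points along the fingers, y is the line along which they close (so a half turn about z gives the same grasp; the last joint's range is limited). The gripper opens to 85 mm and grips with 20 to 120 N. Pads are 22 mm wide; open, the fingers measure 114 mm over their backs; the gripper's body (76 mm by 85 mm) begins 54 mm behind the grasp point. The pads swing forward as they close: fully open they stand 13 mm farther back than shut.
Start: joints at [1.135, 0.207, 1.542, -0, 1.393, -0.15], TCP at [162.117, 551.675, 256.282] pointing down, gripper open.
Joint ranges: [-2.73, 2.73], [-0.86, 2.22], [0.23, 2.46], [-1.11, 4.25], [0.08, 2.63], [-2.82, 2.82]. Speed limits (rad/s): [2.79, 2.79, 3.14, 3.14, 3.14, 3.14].

## Interface

Orientations are given as a 3x3 rotation matrix whose columns are the frame's x, y, z axes.
In Python, from plant import ctrl, sensors, optics gives the robot as it stands. Calls block until the motion is done:
- ctrl.move_ptp(position, orientation): joint-space move of the TCP to a pose.
- ctrl.move_l(position, rot=None, vel=150, threshold=None): straight line of the TCP; rot=None keeps the orientation; vel is the mean speed in mm/s. With threshold (N) it stops when the force on the tool has changed by that much, and returns True; else False.
- ctrl.set_joints(angles): joint-space move.
- ctrl.gripper_to(opening, force=None): finger opening in mm; force is the grip in N (None keeps the last); returns when the fingers have stopped.
- ctrl.hold(seconds).
- ctrl.solve_ik(position, orientation): joint angles nearest the present ones, or None.
- sensors.read_state(): the state.
- optics.grab_frame(name): name is "scene" or "top"; returns (picture, depth): 480x640x3 uint8, red, green, blue; 480x640 float32, mm along the optical axis (not along the pixel's ray), 0 where there is no reading.
- optics.camera_params(name): a dict with "mtx" (3x3 intrinsics, pixels), "R" (3x3) and "t" (3): a world point X has camera coordinates R X + t. Camera axes: x right, y down, z forward; pixel columns grow to the right and rows downward; lengths in mm; the calibration is good to about 2 mm. A picture is of the moment at which its call begins. camera_params takes no time and is no camera call.
A pose or a line that the arm cannot do raises ctrl.MotionError and nothing moves.
- ctrl.finish_job(): hands the job in; it is judged then, once.
The state is a dict: "t": time; "q": joint angles; "qvel": joint speeds; "tau": joint torques, N m; "eef_pos": TCP position; "eef_rot": TCP orientation; "force": force on the tool from outside, world axes, zero at the start; "wrist_torque": the same for the moment, N m; "grip_width": finger opening in mm; "grasp_force": force on a finger pad.
Only numpy, scipy, OpenCV 4.12 (cv2) and the standard library are available. Lean on these libraries where they do the work, as an engineer would, in place of code of your own. Each camera call takes 0.05 s, during which the arm holds its last target. There are 200 camera calls.

## Task

Two small hold-down clamps stand on the bench. Turn the orange knob of the clamp that holds the brown vial clockwise until its foot is down on the vial cap and the ratchet knob has slipped by at least a click, then let go with the foot still tight. Do not turn the blue knob of the clamp with the clear vial.

Things in the scene. Friction and masses are not known exactly. Their poses are not given: they have to be found in the camera images.
- brown_grip (a point): Orange T-bar knob on the fixed clamp with the brown vial; point on its vertical axis, 165 mm above bench. Bar 46 long, 12 thick, 28 tall (149-177 mm up), on a black hub 34 wide (142-152 mm up). Below: bridge 26 x 90 mm, top at 138; nuts to 142, 35 mm off axis; base 84 x 92. Local x along the bar to its white-line end, y across it (pinch the long faces), z up; frame turns with the knob.
- brown_screw (a joint): Screw angle of the brown vial's clamp, rad; grows as the orange knob turns clockwise from above. 0 = backed out, 1.6 = foot seated on the cap (hard stop). Starts at 0.8 to 1.3, so 0.3 to 0.8 rad remains. Turns easily (0.04 N m), stays where left, lowers the foot 3 mm per rad; the knob keeps its height.
- brown_knob (a joint): Slip of the orange knob on its screw, rad, 0 at start, grows clockwise. Both turn together until the screw is at its stop, then the knob slips at 0.15 N m with steady resistance, a click per 0.15 rad. More clockwise slip is harmless; turning back anticlockwise loosens the screw. Total knob turning = screw + slip.
- clear_bar_end (a point): White-line end of the blue T-bar knob on the other, equally built clamp, which holds the clear vial: 23 mm from that knob's vertical axis along local x, 165 mm above the bench. To be left unturned.

How it is judged:
By the outcome, as a careful person would: the job done as asked, in the order asked, and still so for the second after the job is handed in, with the robot touching nothing.
It also fails if it takes over 29 s, if anything falls off the work surface, if the arm or the gripper's body presses on something with over 40 N, if the wrist force passes 120 N, or if a joint passes its speed limit or range.

## Working session

There is one attempt and no reset: what is moved stays moved. The work goes in short steps, each a Python script; the robot and the scene stay as the last script left them, time stands still between calls to the robot, and variables do not carry over. Pictures are saved under pics/ and viewed, at most 10 in all, crops included, and the job is handed in when it is done.

```bash
mkdir -p pics; ls
python3 - <<'E'
from plant import ctrl, sensors, optics
import cv2,numpy as np
for n in("scene","top"):
    p,d=optics.grab_frame(n); cv2.imwrite(f"pics/{n}.png",p[:,:,::-1]); np.savez(f"{n}.npz",p=p,d=d)
    c=optics.camera_params(n); print(n,c["mtx"].tolist(),(-c["R"].T@c["t"]).round(),c["R"].round(2).tolist())
s=sensors.read_state();print(s["t"],s["eef_rot"],ctrl.tcp_to_tips)
E
```

```text
pics
scene [[539.0457233804588, 0.0, 319.8867673522035], [0.0, 539.0457233804588, 237.08907052809434], [0.0, 0.0, 1.0]] [ 160. -659.  735.] [[0.9, -0.44, 0.01], [-0.25, -0.53, -0.81], [0.36, 0.73, -0.59]]
top [[489.74424457738735, 0.0, 327.24021349617374], [0.0, 489.74424457738735, 245.3438135723152], [0.0, 0.0, 1.0]] [ 272.   15. 1004.] [[-0.09, -1.0, -0.0], [-0.97, 0.08, -0.24], [0.24, -0.02, -0.97]]
0.1 [[-9.59440783e-01  2.81908874e-01 -8.77646362e-04]
 [ 2.81910077e-01  9.59438930e-01 -1.90987048e-03]
 [ 3.03638649e-04 -2.07982499e-03 -9.99997791e-01]] 25.0
```

View pics/scene.png

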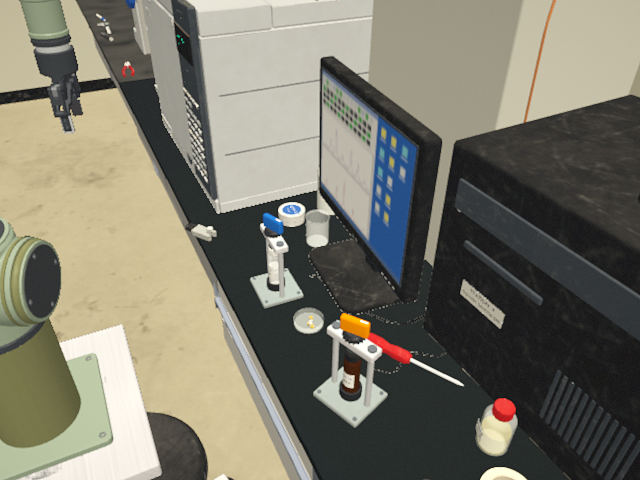

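View pics/top.png

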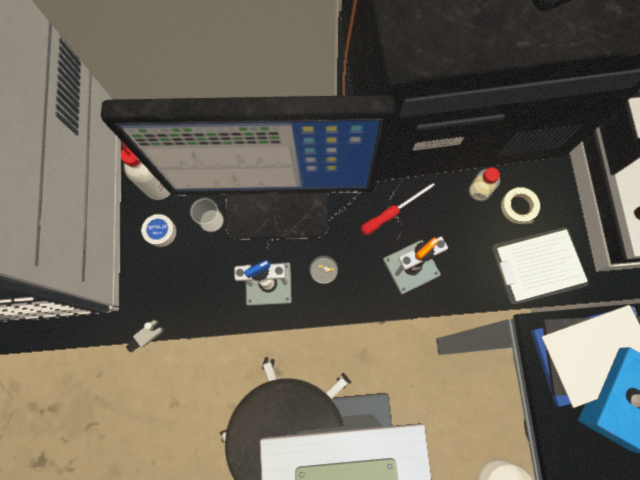

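The scene view shows the orange knob at about (355,326), with the brown vial below it. In the top view it is at about (428,248), and the blue knob is at about (257,270). Next I'll localise the orange knob.

```bash
cat > h.py <<'E'
import cv2,numpy as np
from plant import ctrl,sensors,optics
def pts(n,mask,d):
    c=optics.camera_params(n);v,u=np.nonzero(mask&(d>0))
    r=np.linalg.inv(c["mtx"])@np.stack([u,v,np.ones_like(u)])
    return (c["R"].T@(r*d[v,u]-c["t"][:,None])).T
def ray(n,u,v,z):
    c=optics.camera_params(n);o=-c["R"].T@c["t"];r=c["R"].T@np.linalg.inv(c["mtx"])@[u,v,1.]
    return o+r*(z-o[2])/r[2]
def omask(p):
    h=cv2.cvtColor(p,cv2.COLOR_RGB2HSV);m=((h[...,0]>8)&(h[...,0]<24)&(h[...,1]>190)&(h[...,2]>110)).astype(np.uint8)
    k,l,s,c=cv2.connectedComponentsWithStats(m);return m,s,c,l
E
python3 - <<'E'
from h import *
for n in("scene","top"):
    f=np.load(n+".npz");p,d=f["p"],f["d"];m,s,c,l=omask(p)
    for i in range(1,len(s)):
        if s[i,4]<40: continue
        print(n,s[i],c[i].round(1))
        P=pts(n,l==i,d); t=P[(P[:,2]>170)&(P[:,2]<184)]
        if len(t)>10:
            (cx,cy),wh,a=cv2.minAreaRect(t[:,:2].astype(np.float32));print(" med",np.median(P,0).round(1),"top",len(t),t.mean(0).round(1),"rect",cx,cy,wh,a)
            w,V=np.linalg.eigh(np.cov(t[:,:2].T));print(w**.5,V[:,1],np.arctan2(V[1,1],V[0,1]))
p=np.load("top.npz")["p"];a=cv2.resize(p[220:310,370:470],None,fx=6,fy=6,interpolation=2)
q=np.load("scene.npz")["p"];b=cv2.resize(q[300:390,320:390],None,fx=6,fy=6,interpolation=2)[:, :200*1]
b=cv2.resize(q[300:390,320:350+0+3],None,fx=6,fy=6)
b=cv2.resize(q[305:372,320:386],(200*1,203))
o=np.zeros((540,800,3),np.uint8);o[:,:600]=a;o[:203,600:]=b;cv2.imwrite("pics/crop.png",o[:,:,::-1])
E
```

```text
scene [340 313  31  26 494] [354.5 325.3]
 med [ 456.4 -176.4  168.4] top 218 [ 455.6 -176.   174.9] rect 457.33551025390625 -175.6592254638672 (12.958473205566406, 46.042930603027344) 40.26416015625
[ 3.04326017 12.91838511] [-0.58491389  0.8110954 ] 2.1955702126829584
top [416 238  22  21 158] [424.9 249.3]
 med [ 454.8 -166.9  176.8] top 142 [ 454.7 -167.5  176.7] rect 457.3885498046875 -170.43077087402344 (11.122017860412598, 43.80108642578125) 39.32627868652344
[ 3.51158702 11.51306457] [-0.62644099  0.77946885] 2.2477751720087102
```

View pics/crop.png

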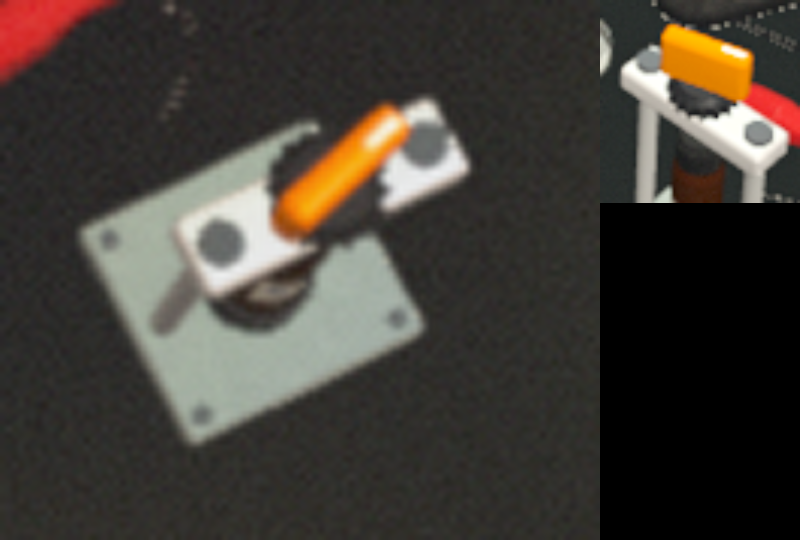

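The crop shows the orange bar about 20° anticlockwise of the bridge, with the white line at its right/upper end, crop (385,125). The bar therefore points along about (+0.6,-0.78). Next I'll check clearances and joint ranges.

```bash
cat >> h.py <<'E'
def rotz(yaw): # tool down, closing axis y along yaw
    y=np.array([np.cos(yaw),np.sin(yaw),0]);z=np.array([0,0,-1.]);return np.stack([np.cross(y,z),y,z],1)
E
python3 - <<'E'
from h import *
print(ray("top",427.2,248.7,177))
f=np.load("top.npz");g=np.load("scene.npz")
P=np.vstack([pts("top",f["d"]>0,f["d"]),pts("scene",g["d"]>0,g["d"])])
Q=P[(P[:,2]>190)&(P[:,0]>50)];az=np.degrees(np.arctan2(Q[:,1],Q[:,0]));r=np.hypot(Q[:,0],Q[:,1])
for a in range(-50,80,10):
    k=(az>=a)&(az<a+10)&(r>250)
    if k.sum()>5:
        i=np.argsort(r[k])[5];print(a,k.sum(),r[k][i].round(),Q[k][i].round())
A=np.arctan2(-.79,.61)
for s in (np.pi/2,-np.pi/2):
    for w in (0,-.65,-1.3):
        try:q=ctrl.solve_ik([457.4,-174,179],rotz(A+s+w));print(s,w,None if q is None else np.round(q,2))
        except Exception as e:print(s,w,e)
for z in(280,):
  print(np.round(ctrl.solve_ik([457.4,-174,z],rotz(A+np.pi/2)),2), np.round(ctrl.solve_ik(np.r_[np.array([.282,.959])*400,300],sensors.read_state()["eef_rot"]),2))
E
```

```text
[ 455.534863   -171.00058366  177.        ]
-50 558 798.0 [ 580. -549.  209.]
-40 14608 759.0 [ 657. -379.  322.]
-30 29847 691.0 [ 649. -236.  337.]
-20 27282 606.0 [ 597. -106.  344.]
-10 38294 600.0 [597. -61. 385.]
0 24881 602.0 [602.   0. 289.]
10 23330 619.0 [610. 109. 350.]
20 19992 658.0 [618. 226. 246.]
30 22679 662.0 [509. 424. 366.]
40 13839 592.0 [409. 429. 271.]
50 2370 634.0 [407. 486. 384.]
60 1492 568.0 [195. 534. 397.]
70 4640 497.0 [139. 477. 299.]
1.5707963267948966 0 [-0.54  0.11  1.83 -0.    1.21 -1.2 ]
1.5707963267948966 -0.65 [-0.54  0.11  1.83 -0.    1.21 -0.55]
1.5707963267948966 -1.3 [-0.54  0.11  1.83 -0.    1.21  0.1 ]
-1.5707963267948966 0 [-0.54  0.11  1.83 -0.    1.21  1.94]
-1.5707963267948966 -0.65 [-0.54  0.11  1.83 -0.    1.21  2.59]
-1.5707963267948966 -1.3 None
[-0.54  0.    1.72 -0.    1.42 -1.2 ] [ 1.07 -0.22  1.87 -0.    1.49 -0.22]
```

Run:
```python
from h import *
A=np.arctan2(-.79,.61)
R=rotz(A+np.pi/2)
q=list(ctrl.solve_ik(np.r_[np.array([.282,.959])*400,300],sensors.read_state()["eef_rot"]))
ctrl.set_joints(q); q[0]=-.54;q[5]=-1.2;ctrl.set_joints(q)
ctrl.move_ptp([456.5,-173.5,255],R); ctrl.gripper_to(50)
ctrl.move_l([456.5,-173.5,215],vel=100)
s=sensors.read_state();print(s["t"],s["eef_pos"],s["force"],s["grip_width"])
p,d=optics.grab_frame("scene");t,_=optics.grab_frame("top")
cv2.imwrite("pics/pre.png",np.hstack([cv2.resize(p[240:400,280:440],(400,400)),cv2.resize(t[180:310,360:490],(400,400))])[:,:,::-1])
```

```text
4.3917 [ 456.50795929 -173.52513673  214.96539358] [-0.00440712  0.21974942 -0.03007196] 50.012368870825874
```

View pics/pre.png

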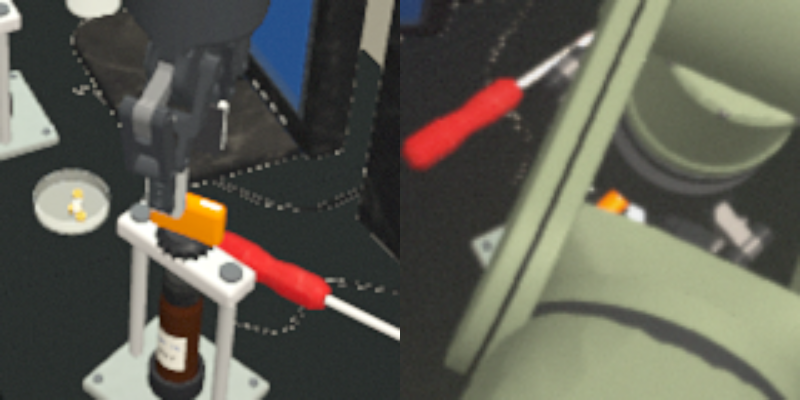

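The scene crop (left) shows the near finger tip at (170,205), just in front of the bar at (188,215), which matches the expected straddle. I'll descend, grip and turn in steps while watching the torque.

Run:
```python
from h import *
hit=ctrl.move_l([456.5,-173.5,180],vel=60,threshold=8)
s=sensors.read_state();print(hit,s["t"],s["eef_pos"].round(1) if hasattr(s["eef_pos"],"round") else s["eef_pos"])
if not hit:
    ctrl.gripper_to(0,40)
    s=sensors.read_state();print(s["t"],s["grip_width"],s["grasp_force"],np.round(s["force"],1),np.round(s["wrist_torque"],3),np.round(s["eef_pos"],1))
    p,d=optics.grab_frame("scene");cv2.imwrite("pics/grip.png",cv2.resize(p[270:370,300:420],(600,500))[:,:,::-1])
```

```text
False 5.225 [ 456.5 -173.5  179.9]
5.65 10.961477665453048 43.23916018009186 [3.4 3.6 0.3] [ 0.521 -0.499 -0.07 ] [ 458.  -172.7  180.8]
```

View pics/grip.png

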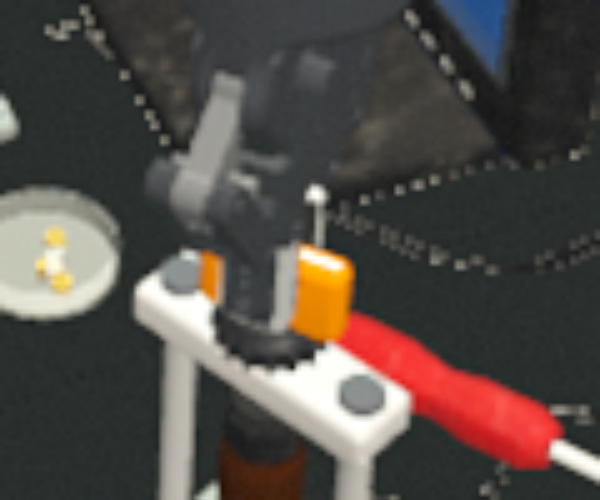

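The bar is gripped squarely between the pads: finger at (259,270) in the crop, width 11 mm. Now I'll turn it clockwise in steps.

Run:
```python
from h import *
Y0=np.arctan2(-.79,.61)+np.pi/2
for w in np.arange(.13,1.31,.13):
    ctrl.move_l([459,-174,180],rotz(Y0-w),vel=60)
    s=sensors.read_state();y=s["eef_rot"];print(round(w,2),round(s["t"],2),round(Y0-np.arctan2(y[1][1],y[0][1]),3),np.round(s["eef_pos"],1),np.round(s["force"],1),np.round(s["wrist_torque"],3),round(s["grip_width"],1))
p,d=optics.grab_frame("scene");cv2.imwrite("pics/turn.png",cv2.resize(p[270:370,300:420],(600,500))[:,:,::-1])
```

```text
0.13 5.98 0.13 [ 458.5 -172.7  180.7] [-2.3  5.1  5.8] [ 0.731  0.573 -0.027] 11.5
0.26 6.27 0.26 [ 458.6 -172.6  180.7] [-3.   5.3  6. ] [0.776 0.469 0.011] 11.0
0.39 6.55 0.39 [ 458.7 -172.5  180.7] [-1.8  4.7  5.3] [ 0.797  0.4   -0.016] 10.9
0.52 6.83 0.52 [ 458.9 -172.4  180.7] [-1.2  5.1  5.5] [ 0.872  0.342 -0.004] 11.1
0.65 7.12 0.65 [ 459.  -172.4  180.7] [-0.9  5.9  3.8] [ 0.85   0.244 -0.033] 11.0
0.78 7.4 0.78 [ 459.2 -172.4  180.7] [-0.   5.3  5.1] [ 0.891  0.182 -0.034] 10.9
0.91 7.68 0.91 [ 459.3 -172.4  180.7] [-0.   6.   3.6] [ 0.852  0.071 -0.056] 11.3
1.04 7.97 1.04 [ 459.5 -172.4  180.7] [0.8 6.  4.2] [ 0.943  0.043 -0.034] 11.3
1.17 8.25 1.17 [ 459.7 -172.5  180.7] [1.3 3.9 3.8] [ 0.946 -0.027 -0.076] 11.3
1.3 8.53 1.3 [ 459.8 -172.6  180.7] [1.8 4.9 2.5] [ 0.853 -0.175 -0.035] 10.9
```

View pics/turn.png

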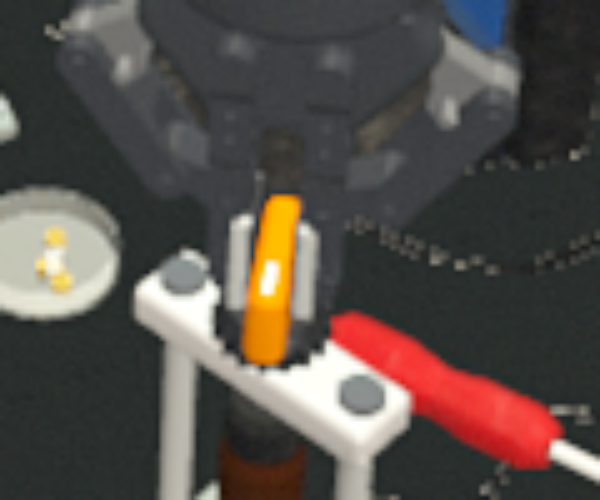

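The white-line end now faces the camera, with the bar running from (285,200) to (265,350), so it has followed the turn by roughly 1.2 rad or more. I'll turn a bit further for margin (more slip is harmless), then release, lift and look.

Run:
```python
from h import *
Y0=np.arctan2(-.79,.61)+np.pi/2
for w in (1.45,1.6):
    ctrl.move_l([459.8,-172.6,180],rotz(Y0-w),vel=60)
    s=sensors.read_state();print(w,s["t"],np.round(s["eef_pos"],1),np.round(s["wrist_torque"],3),round(s["grip_width"],1))
ctrl.hold(.2);ctrl.gripper_to(45)
ctrl.move_l([459.8,-172.6,260],vel=100)
q=list(sensors.read_state()["q"]);q[0]-=.0;q[1]-=.35;q[4]+=0;ctrl.set_joints(q)
q[0]-=.5;ctrl.set_joints(q)
s=sensors.read_state();print(s["t"],np.round(s["eef_pos"]),np.round(s["force"],1))
p,d=optics.grab_frame("scene");t,dt=optics.grab_frame("top")
for n,pp,dd in(("scene",p,d),("top",t,dt)):
    m,st,c,l=omask(pp);i=1+np.argmax(st[1:,4]);P=pts(n,l==i,dd);k=P[(P[:,2]>170)&(P[:,2]<184)]
    print(n,cv2.minAreaRect(k[:,:2].astype(np.float32)),k.mean(0))
cv2.imwrite("pics/end.png",np.hstack([cv2.resize(p[190:400,230:440],(400,400)),cv2.resize(t[210:310,370:470],(400,400))])[:,:,::-1])
```

```text
1.45 8.8833 [ 460.1 -172.5  180.7] [ 0.32   0.217 -0.019] 10.8
1.6 9.1833 [ 460.2 -172.6  180.7] [ 0.374  0.187 -0.028] 10.8
12.3917 [ 310. -353.  425.] [-0.4  0.3 -0.2]
scene ((457.97674560546875, -176.05455017089844), (45.91352844238281, 10.928592681884766), 39.61757278442383) [ 458.11188132 -177.59890682  174.73609067]
top ((457.61383056640625, -171.48260498046875), (44.048587799072266, 12.394261360168457), 38.199825286865234) [ 459.17630738 -168.88143644  176.2297866 ]
```

View pics/end.png

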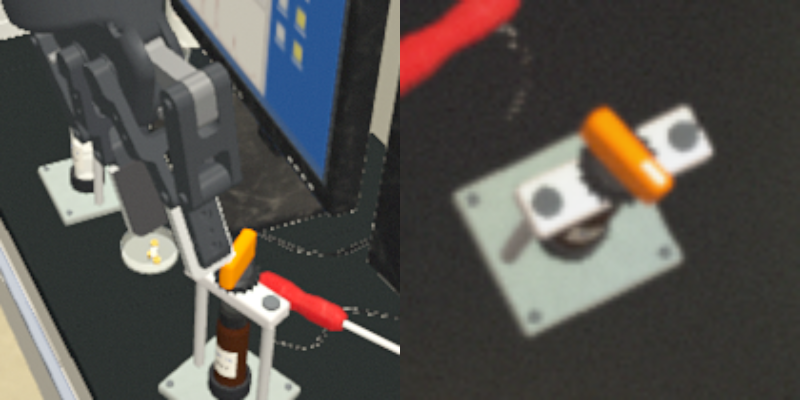

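The end view shows the bar turned from about -50° to -141°, which is 1.58 rad clockwise against the 0.95 rad needed at most. The gripper is clear of the clamp and nothing else has moved.

```bash
python3 -c "
from plant import ctrl
print(ctrl.finish_job())"
```

```text
the job is handed in; nothing more can be done
None
```

I turned the orange knob about 1.58 rad clockwise, more than the 0.95 rad that seating plus one click could need, then let go, backed clear without turning the blue knob, and handed the job in at about 12.4 s; the wrist torque never clearly showed the seating or the click, so both are inferred from the angle.

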